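# Draw out the oil tray in a bicycle workshop

## Robot

A 7-joint arm with a two-finger parallel gripper is mounted at the origin on the work surface. World frame = base frame: x ahead of the robot, y to its left, z up, the work surface at z = 0. Lengths are in m, angles in rad, forces in N, time in s.
With the tool pointing down it reaches from about 0.425 to 0.875 m from the base axis. Payload 4.7 kg.
Tool frame: the origin (TCP) lies midway between the tips of the shut fingers; the grasp point (between the pads) lies 19 mm behind it; z points along the fingers, y is the direction in which the jaws open and shut (so a half turn about z gives the same grasp; the last joint's range is limited). The gripper opens to 87 mm and grips with 3 to 60 N. Pads are 19 mm wide; open, the fingers measure 117 mm over their backs; the gripper's body (75 mm by 190 mm) begins 51 mm behind the grasp point.
Start: joints at [1.178, 0.321, -0.07, 1.45, 0.023, 1.371, -0.057], TCP at [0.257, -0.597, 0.202] pointing down, gripper open.
Joint ranges: [-2.86, 2.86], [-0.3, 2.09], [-1.38, 1.24], [0.06, 2.45], [-1.56, 4.7], [0.09, 2.05], [-2.69, 2.69]. Speed limits (rad/s): [2.57, 2.57, 3.14, 3.14, 3.14, 3.14, 3.14].

## Interface

Orientations are given as a rotation vector (axis times angle).
In Python, from bench import get_state, eyes, job gives the robot as it stands. The module is installed in compiled form; this text tells all that it offers.
- The arm moves only by the shell command python3 -m jog 'ROWS' [FORCE]. ROWS is JSON, a list that holds one entry, the list of rows, each a list of 5 numbers: the opening, from 0 (shut) to 1 (fully open), then the shift along the tool's x, y, z in units of 40 mm (1.0 is 40 mm), then the turn about the tool's z in units of 5 degrees (1.0 is 5 degrees). In form: [[[jaw, dx, dy, dz, turn], ...]]. A call has 1 to 10 rows; each row shifts and turns the commanded pose from where the row before left it, along the tool's axes as they then stand; what a row does not reach is not made up. A row lasts 1/8 s, in which the tool goes at most 62.5 mm and 10.7 degrees, less where a joint would pass 70% of its speed; a pose out of reach is approached as far as the arm can. A call is refused whole if a number of a shift passes 1 or a number of a turn 1, either way. A call with a gripper value outside its range is refused whole. The fingers move at their own pace and stop on an object; FORCE is the grip in N (left out, the last holds). Time passes only in rows, so rows that do not move let the fingers close. It gives the time, the measured TCP pose, the force and the opening at its end, in the units of the state.
- get_state(): the state, without advancing time (a new reading comes with each control period).
- eyes.get_image(name): name is "scene" or "top"; returns (picture, depth): 480x640x3 uint8, red, green, blue; 480x640 float32, m along the optical axis (not along the pixel's ray), 0 where there is no reading.
- eyes.camera_params(name): a dict with "camera_matrix" (3x3 intrinsics, pixels), "pose" (4x4, takes a point from camera to world coordinates). Camera axes: x right, y down, z forward; pixel columns grow to the right and rows downward; lengths in m; the calibration is good to about 2 mm. A picture is of the moment at which its call begins. camera_params takes no time and is no camera call.
- job.close_job(): hands the job in, once; it reports no verdict.
The state is a dict: "time": time; "joint_positions": joint angles; "qd": joint speeds; "joint_torque": joint torques, N m; "position": TCP position; "tool_rot": TCP orientation; "ft_force": force on the tool from outside, world axes, zero at the start; "torque": the same for the moment, N m; "grip_width": opening from 0.0 (shut) to 1.0 (fully open).
Only numpy, scipy, OpenCV 4.12 (cv2) and the standard library are available. Lean on these libraries where they do the work, as an engineer would, in place of code of your own. Each camera call takes 0.05 s, during which the arm holds its last target. There are 200 camera calls.

## Task

Only one parts tray should stand open on this bench. First gently push the tray with the steel cogs fully home, then hook a fingertip behind the yellow lip of the tray with the orange oil bottle and gently draw it out towards you as far as it goes. Do not grip or lift anything, keep the bottle standing, and leave the things in the trays, the third tray and everything else on the bench alone.

Things in the scene. Friction and masses are not known exactly. Their poses are not given: they have to be found in the camera images.
- oil_tray (a joint): Tray with the small orange oil bottle. Black open-topped tray sliding on a fixed blue runner (112 mm wide, back plate 60 mm tall). 0 = fully home; grows as it is drawn out along its lip point's -x, towards the robot; starts home. Stops at 0 and 0.120 m. Slides stiffly (about 2 N plus slight damping), stays where left. Box inside: x = 49 to 195 mm from the lip point, 92 mm wide, floor 18 mm above the bench.
- cog_tray (a joint): Tray with the steel cogs. Black open-topped tray sliding on a fixed blue runner (112 mm wide, back plate 60 mm tall). 0 = fully home; grows as it is drawn out along its lip point's -x, towards the robot; starts left part-way out, 50 to 100 mm. Stops at 0 and 0.120 m. Slides stiffly (about 2 N plus slight damping), stays where left. Box inside: x = 49 to 195 mm from the lip point, 92 mm wide, floor 18 mm above the bench.
- patch_tray (a joint): Tray with the blue patch-kit box. Black open-topped tray sliding on a fixed blue runner (112 mm wide, back plate 60 mm tall). 0 = fully home; grows as it is drawn out along its lip point's -x, towards the robot; starts home and must stay there. Stops at 0 and 0.120 m. Slides stiffly (about 2 N plus slight damping), stays where left. Box inside: x = 49 to 195 mm from the lip point, 92 mm wide, floor 18 mm above the bench.
- oil_lip (a point): Yellow pull lip of the oil-bottle tray: middle of the top edge of its inner face, 50 mm above the bench. x runs along the runner away from the robot, y along the lip, z up. Lip: upright plate 6 mm thick (x -6 to 0), 100 mm wide, 36 mm tall. Behind it (+x) an open finger pocket 45 mm long in x, 100 mm wide, floor 32 mm below this point, then the box's front wall, 5 mm higher than the lip.
- cog_lip (a point): Yellow pull lip of the cog tray: middle of the top edge of its inner face, 50 mm above the bench. x runs along the runner away from the robot, y along the lip, z up. Lip: upright plate 6 mm thick (x -6 to 0), 100 mm wide, 36 mm tall. Behind it (+x) an open finger pocket 45 mm long in x, 100 mm wide, floor 32 mm below this point, then the box's front wall, 5 mm higher than the lip.
- patch_lip (a point): Yellow pull lip of the patch-kit tray: middle of the top edge of its inner face, 50 mm above the bench. x runs along the runner away from the robot, y along the lip, z up. Lip: upright plate 6 mm thick (x -6 to 0), 100 mm wide, 36 mm tall. Behind it (+x) an open finger pocket 45 mm long in x, 100 mm wide, floor 32 mm below this point, then the box's front wall, 5 mm higher than the lip.
- oil_bottle_mid (a point): Small orange oil bottle with a black nozzle, 36 mm diameter, 74 mm tall, about 60 g, standing loose in its tray; this point is its centre, half-way up, z along its axis. Rides in the tray; not to be touched.
- cogs: Pair of steel cogs, 68 mm diameter, 21 mm high, lying loose in its tray; origin under its centre. Not to be touched.
- patch_kit: Blue box 75 x 50 x 30 mm lying loose in its tray; origin under its centre. Not to be touched.
- tape: Bystander, loose on the bench; leave alone. Yellow ring of tape lying flat, 90 mm diameter, 25 mm high; origin under its centre.
- screwdriver: Bystander, loose on the bench; leave alone. Screwdriver with a red handle, lying; origin under its middle.
- cleaner: Bystander, loose on the bench; leave alone. Clear bottle with red cap, 72 mm diameter, 190 mm tall; origin under its centre.
- mug: Bystander, loose on the bench; leave alone. Blue mug, 80 mm diameter, 90 mm tall; origin under its centre.
- wrench: Bystander, loose on the bench; leave alone. Steel wrench, lying; origin under its middle.
Not all that is in view belongs to the job. Of the things shaped like the part that bears oil_bottle_mid, the orange one is meant.

How it is judged:
By the outcome, as a careful person would: the job done as asked, in the order asked, and still so for the second after the job is handed in, with the robot touching nothing.
It also fails if it takes over 48 s, if anything falls off the work surface, if the arm or the gripper's body presses on something with over 40 N, if the wrist force passes 120 N, or if a joint passes its speed limit or range.

## Working session

There is one attempt and no reset: what is moved stays moved. The work goes in short steps, Python scripts to look and compute and a shell command to move; the robot and the scene stay as the last step left them, time stands still between calls to the robot, and variables do not carry over. Pictures are saved under pics/ and viewed, about 8 in all and at most 12, crops included, and the job is handed in when it is done.

```bash
mkdir -p pics; python3 - <<'E'
from bench import get_state, eyes
import cv2,numpy as np
s=get_state();print({k:np.round(v,3) for k,v in s.items()})
for n in("scene","top"):
    p,d=eyes.get_image(n);cv2.imwrite(f"pics/{n}0.png",p[:,:,::-1]);np.savez(f"{n}0.npz",p=p,d=d)
    c=eyes.camera_params(n);print(n,np.round(c["camera_matrix"],1).tolist(),np.round(c["pose"],3).tolist())
E
```

```text
{'time': np.float64(0.0), 'joint_positions': array([ 1.178,  0.322, -0.07 ,  1.452,  0.023,  1.371, -0.057]), 'qd': array([-0.   , -0.001,  0.002,  0.001, -0.   , -0.001, -0.   ]), 'joint_torque': array([-0.0000e+00, -4.9130e+01, -4.0400e-01, -3.1253e+01, -6.4000e-02,
        4.4000e-02,  0.0000e+00]), 'position': array([ 0.257, -0.596,  0.201]), 'tool_rot': array([-3.075e+00, -6.340e-01,  1.000e-03]), 'ft_force': array([-0.028, -0.218, -0.417]), 'torque': array([-0.037, -0.033,  0.052]), 'grip_width': np.float64(0.997)}
scene [[520.4, 0.0, 319.4], [0.0, 520.4, 246.5], [0.0, 0.0, 1.0]] [[-0.808, 0.335, -0.485, 1.138], [0.589, 0.476, -0.653, 0.779], [0.012, -0.814, -0.581, 0.738], [0.0, 0.0, 0.0, 1.0]]
top [[553.8, 0.0, 323.8], [0.0, 553.8, 229.1], [0.0, 0.0, 1.0]] [[0.02, -0.98, 0.2, 0.294], [-1.0, -0.019, 0.008, 0.011], [-0.004, -0.2, -0.98, 1.441], [0.0, 0.0, 0.0, 1.0]]
```

View pics/scene0.png

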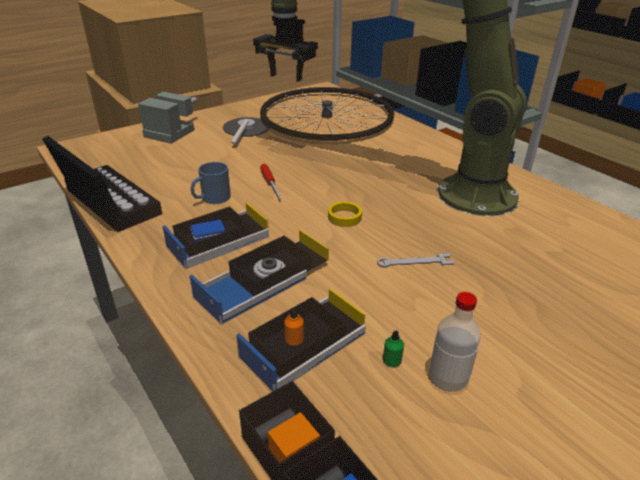

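View pics/top0.png

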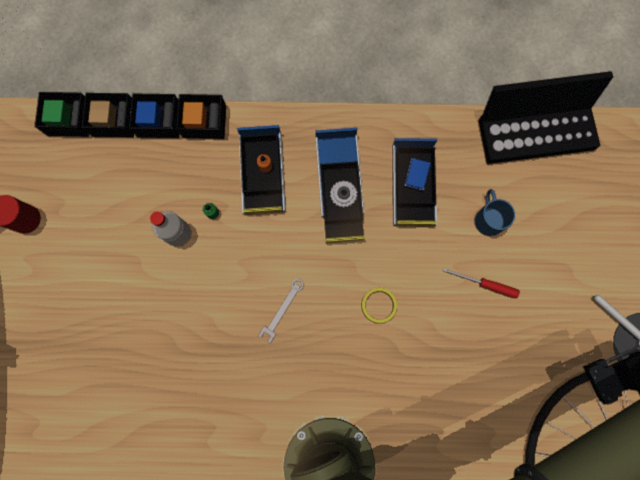

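The top view shows the oil tray's lip at (263,209), the cog tray's at (345,239, part-way out) and the patch tray's at (416,222). Things that could be mistaken for the bottle or the lips:
- Orange bottle at (264,162): this is the one meant.
- Green bottle at (211,211): decoy.
- Orange box in the bin at (195,114): decoy.
- Yellow tape ring at (380,306): not a lip.

Next I'll measure the lips and check the choice in a close crop.

```bash
cat > h.py <<'E'
from bench import get_state, eyes
import cv2,numpy as np
from scipy.spatial.transform import Rotation as R
def ray(n,uv,z):
    c=eyes.camera_params(n);K=c["camera_matrix"];T=np.array(c["pose"])
    uv=np.atleast_2d(uv).astype(float)
    d=np.c_[uv,np.ones(len(uv))]@np.linalg.inv(K).T@T[:3,:3].T
    o=T[:3,3];return o+d*((z-o[2])/d[:,2])[:,None]
def lips(n,p):
    h=cv2.cvtColor(p,cv2.COLOR_RGB2HSV);m=cv2.inRange(h,(22,120,60),(35,255,255))
    k,l,st,ce=cv2.connectedComponentsWithStats(m)
    out=[]
    for i in range(1,k):
        if st[i,4]<30: continue
        ys,xs=np.where(l==i)
        b=cv2.boxPoints(cv2.minAreaRect(np.c_[xs,ys].astype(np.float32)))
        out.append((st[i],b))
    return out
def report(n,p):
    for st,b in lips(n,p):
        w=ray(n,b,.05); print(n,st,np.round(b,1).tolist(),np.round(w[:,:2],3).tolist())
E
python3 - <<'E'
from h import *
for n in("top","scene"):
    p=np.load(n+"0.npz")["p"];report(n,p)
p=np.load("top0.npz")["p"][110:260,220:460,::-1]
cv2.imwrite("pics/crop0.png",cv2.resize(p,None,fx=3.3,fy=3.3,interpolation=cv2.INTER_CUBIC))
s=get_state();print(R.from_rotvec(s["tool_rot"]).as_matrix().round(3))
E
```

```text
top [244 206  38   7 189] [[243.8000030517578, 207.5], [281.0, 205.60000610351562], [281.20001220703125, 210.89999389648438], [244.10000610351562, 212.8000030517578]] [[0.63, 0.231], [0.637, 0.135], [0.623, 0.134], [0.616, 0.229]]
top [397 220  39   6 190] [[397.0, 220.0], [435.0, 220.0], [435.0, 225.0], [397.0, 225.0]] [[0.605, -0.165], [0.607, -0.262], [0.593, -0.262], [0.592, -0.165]]
top [326 235  39   7 167] [[325.70001220703125, 237.39999389648438], [363.8999938964844, 234.6999969482422], [364.20001220703125, 239.10000610351562], [326.1000061035156, 241.89999389648438]] [[0.556, 0.018], [0.565, -0.08], [0.553, -0.081], [0.544, 0.016]]
top [362 287  35  36 387] [[362.0, 287.0], [396.0, 287.0], [396.0, 322.0], [362.0, 322.0]] [[0.431, -0.076], [0.433, -0.161], [0.346, -0.161], [0.344, -0.076]]
scene [246 203  22  26 229] [[240.8000030517578, 209.3000030517578], [246.60000610351562, 202.3000030517578], [270.29998779296875, 222.10000610351562], [264.5, 229.0]] [[0.631, -0.24], [0.602, -0.261], [0.601, -0.146], [0.629, -0.128]]
scene [328 202  34  25 562] [[328.0, 202.0], [361.0, 202.0], [361.0, 226.0], [328.0, 226.0]] [[0.429, -0.142], [0.359, -0.093], [0.432, -0.006], [0.497, -0.052]]
scene [300 230  28  30 341] [[294.5, 238.3000030517578], [300.20001220703125, 229.8000030517578], [332.20001220703125, 251.1999969482422], [326.5, 259.70001220703125]] [[0.592, -0.055], [0.561, -0.077], [0.551, 0.036], [0.58, 0.054]]
scene [329 289  36  36 490] [[322.70001220703125, 297.70001220703125], [329.6000061035156, 288.20001220703125], [368.0, 316.1000061035156], [361.1000061035156, 325.6000061035156]] [[0.662, 0.151], [0.633, 0.135], [0.623, 0.244], [0.65, 0.257]]
[[ 0.918  0.396 -0.001]
 [ 0.396 -0.918  0.002]
 [-0.    -0.002 -1.   ]]
```

View pics/crop0.png

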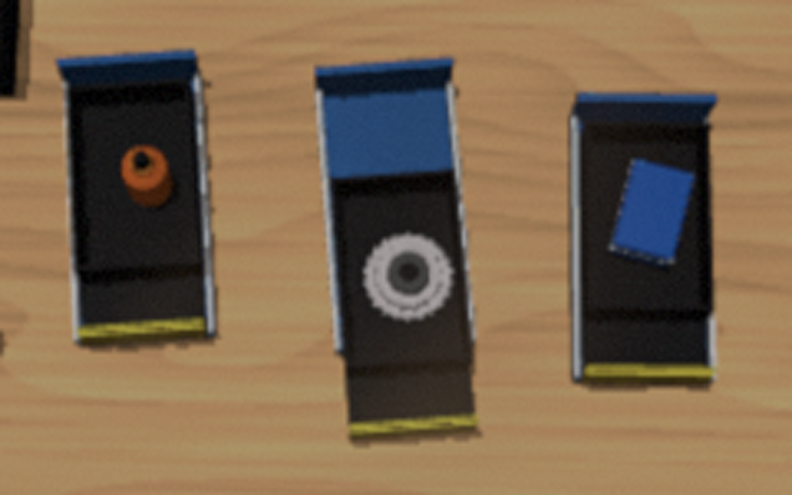

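The crop confirms it: the orange bottle is in the left tray, the cogs are in the middle tray (drawn out), and the patch kit is on the right. The cog lip is at about (0.560, -0.031) with yaw 5°, and the oil lip at about (0.633, 0.183) with yaw 4°. I'll shut the fingers, turn the tool, and go in front of the cog lip.

```bash
python3 -m jog '[[[0,0,0,0,0.9],[0,0,0,0,0.9],[0,0,0,0,0.9],[0,0,0,0,0.9],[0,0.4,-0.67,0,0],[0,0.4,-0.67,0,0],[0,0.4,-0.67,0,0],[0,0.4,-0.67,0,0],[0,0.4,-0.67,0,0],[0,0.4,-0.67,0,0]]]' && python3 -m jog '[[[0,0.4,-0.67,0,0],[0,0.4,-0.67,0,0],[0,0.4,-0.67,0,0],[0,0.4,-0.67,0,0],[0,0.4,-0.67,0,0],[0,0.4,-0.67,0,0],[0,0.4,-0.67,0,0],[0,0.4,-0.67,0,0],[0,0.4,-0.67,0,0],[0,0.4,-0.67,0,0]]]'
cat >> h.py <<'E'
def to(x,y,z,yaw):
    s=get_state();M=R.from_rotvec(s["tool_rot"]).as_matrix();y0=np.degrees(np.arctan2(M[1,0],M[0,0]))
    print("t",round(float(s["time"]),2),"pos",np.round(s["position"],4),"yaw",round(y0,2),"F",np.round(s["ft_force"],1),"units",np.round(M.T@(np.array([x,y,z])-s["position"])/.04,2),"turn",round((y0-yaw)/5,2),"tilt",M[:,2].round(3))
E
python3 -c "
from h import *;to(.520,-.035,.032,5.2)
d=np.load('top0.npz');p=d['p']
# tray directions: blue back plates and white rails
h=cv2.cvtColor(p,cv2.COLOR_RGB2HSV);m=cv2.inRange(h,(100,120,40),(125,255,255))
for a,b in((235,290),(310,362),(388,440)):
    ys,xs=np.where(m[122:150,a:b]);print(np.round(ray('top',cv2.boxPoints(cv2.minAreaRect(np.c_[xs+a,ys+122].astype(np.float32))),.06)[:,:2],3).tolist())
"
```

```text
time: 1.35
position: [0.3381, -0.4268, 0.2015]
tool_rot: [-3.138, -0.146, 0.001]
ft_force: [0.2, -0.8, 0.5]
grip_width: 0.019
time: 2.6
position: [0.4724, -0.1453, 0.2016]
tool_rot: [-3.138, -0.145, 0.001]
ft_force: [-0.2, -0.2, -1.1]
grip_width: 0.004
t 2.6 pos [ 0.4724 -0.1453  0.2016] yaw 5.31 F [-0.2 -0.2 -1.1] units [ 1.44 -2.64  4.24] turn 0.02 tilt [-0.001  0.    -1.   ]
[[0.839, 0.256], [0.864, 0.254], [0.851, 0.149], [0.826, 0.151]]
[[0.847, 0.049], [0.849, -0.057], [0.791, -0.057], [0.789, 0.048]]
[[0.796, -0.159], [0.821, -0.16], [0.823, -0.267], [0.798, -0.267]]
```

```bash
python3 -m jog '[[[0,0.25,-0.5,0,0],[0,0.25,-0.5,0,0],[0,0.25,-0.5,0,0],[0,0.25,-0.5,0,0],[0,0.25,-0.5,0,0],[0,0.15,-0.14,0,0],[0,0,0,0,0],[0,0,0,0,0]]]' && python3 -m jog '[[[0,0,0,0.6,0],[0,0,0,0.6,0],[0,0,0,0.6,0],[0,0,0,0.6,0],[0,0,0,0.6,0],[0,0,0,0.6,0],[0,0,0,0.4,0],[0,0,0,0.2,0],[0,0,0,0,0],[0,0,0,0,0]]]'
python3 -c "
from h import *;to(.520,-.035,.032,5.2)"
```

```text
time: 3.6
position: [0.5181, -0.0373, 0.2017]
tool_rot: [3.138, 0.143, -0.001]
ft_force: [-0.2, -0.1, 0.6]
grip_width: 0.004
time: 4.85
position: [0.5191, -0.0361, 0.0348]
tool_rot: [3.138, 0.146, 0.002]
ft_force: [0.1, -0.5, 0.4]
grip_width: 0.003
t 4.85 pos [ 0.5191 -0.0361  0.0348] yaw 5.31 F [ 0.1 -0.5  0.4] units [ 0.02 -0.02  0.07] turn 0.02 tilt [ 0.001 -0.    -1.   ]
```

```bash
python3 -m jog '[[[0,0.2,0,0,0],[0,0.2,0,0,0],[0,0.15,0,0,0],[0,0.1,0,0,0],[0,0.1,0,0,0],[0,0.1,0,0,0],[0,0.15,0,0,0],[0,0.15,0,0,0],[0,0.15,0,0,0],[0,0.15,0,0,0]]]' && python3 -m jog '[[[0,0.15,0,0,0],[0,0.15,0,0,0],[0,0.15,0,0,0],[0,0.1,0,0,0],[0,0.1,0,0,0],[0,0,0,0,0]]]'
python3 -c "
from h import *;to(.60,-.035,.032,5.2)
p,_=eyes.get_image('top');report('top',p);p,_=eyes.get_image('top');"
```

```text
time: 6.1
position: [0.5766, -0.0306, 0.0339]
tool_rot: [3.138, 0.146, -0.0]
ft_force: [0.5, 0.6, 1.4]
grip_width: 0.007
time: 6.85
position: [0.6023, -0.0282, 0.0339]
tool_rot: [-3.138, -0.146, -0.0]
ft_force: [-1.6, -0.3, 0.2]
grip_width: 0.008
t 6.85 pos [ 0.6023 -0.0282  0.0339] yaw 5.31 F [-1.6 -0.3  0.2] units [-0.07  0.16  0.05] turn 0.02 tilt [ 0.  0. -1.]
top [244 206  38   8 190] [[243.8000030517578, 208.0], [281.0, 205.5], [281.29998779296875, 211.0], [244.1999969482422, 213.5]] [[0.629, 0.231], [0.637, 0.135], [0.623, 0.133], [0.614, 0.229]]
top [397 220  39   6 190] [[397.0, 220.0], [435.0, 220.0], [435.0, 225.0], [397.0, 225.0]] [[0.605, -0.165], [0.607, -0.262], [0.593, -0.262], [0.592, -0.165]]
top [326 233  14   6  48] [[325.79998779296875, 234.0], [338.70001220703125, 232.89999389648438], [339.1000061035156, 237.10000610351562], [326.1000061035156, 238.1999969482422]] [[0.565, 0.018], [0.568, -0.016], [0.557, -0.017], [0.554, 0.017]]
```

```bash
python3 -c "
from h import *
a,_=eyes.get_image('top');b,_=eyes.get_image('scene')
f=lambda c:cv2.resize(c[:,:,::-1],(390,390))
cv2.imwrite('pics/m1.png',np.hstack([f(a[120:280,270:430]),f(b[150:310,200:360])]))
report('scene',b);print(get_state()['position'])"
```

```text
scene [246 203  22  26 232] [[241.0, 208.8000030517578], [246.6999969482422, 202.1999969482422], [270.70001220703125, 222.6999969482422], [265.0, 229.39999389648438]] [[0.629, -0.241], [0.601, -0.262], [0.602, -0.143], [0.629, -0.126]]
scene [329 202  33  25 476] [[329.0, 202.0], [361.0, 202.0], [361.0, 226.0], [329.0, 226.0]] [[0.427, -0.141], [0.359, -0.093], [0.432, -0.006], [0.495, -0.051]]
scene [301 237  24  25 268] [[298.3999938964844, 244.5], [304.70001220703125, 235.60000610351562], [328.8999938964844, 252.5], [322.70001220703125, 261.5]] [[0.598, -0.029], [0.566, -0.051], [0.56, 0.036], [0.591, 0.054]]
scene [329 289  36  36 494] [[322.79998779296875, 297.29998779296875], [330.0, 287.70001220703125], [368.0, 316.29998779296875], [360.79998779296875, 325.8999938964844]] [[0.661, 0.15], [0.632, 0.135], [0.623, 0.245], [0.651, 0.257]]
[ 0.60224111 -0.028208    0.03401231]
```

View pics/m1.png

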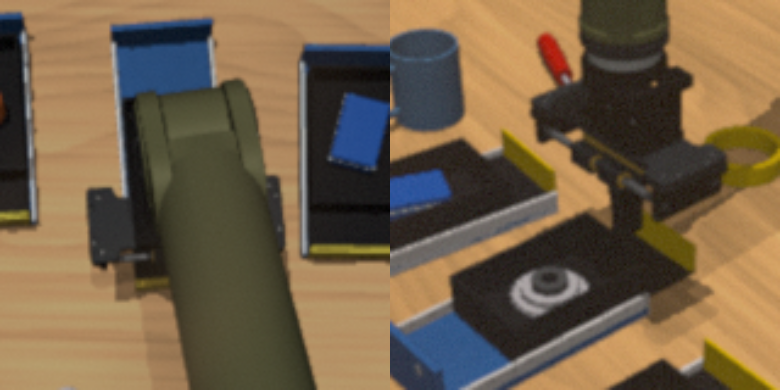

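The tray moved only about 9 mm. The finger appears to be behind the lip, against the box's front wall, which isn't where I meant it to be. I'll lift clear and check the real fingertip position with depth.

```bash
python3 -m jog '[[[0,-0.1,0,0,0],[0,0,0,-0.4,0],[0,0,0,-0.6,0],[0,0,0,-0.6,0],[0,0,0,-0.4,0],[0,0,0,0,0]]]'
python3 -c "
from h import *
b,d=eyes.get_image('scene');c=eyes.camera_params('scene');T=np.array(c['pose']);K=c['camera_matrix']
s=get_state();P=s['position'];print(P)
uv=K@(T[:3,:3].T@(P-T[:3,3]));uv=uv/uv[2];print('tcp px',uv)
vv,uu=np.mgrid[:480,:640];W=(np.stack([(uu-K[0,2])/K[0,0],(vv-K[1,2])/K[1,1],np.ones_like(uu)],-1)*d[...,None])@T[:3,:3].T+T[:3,3]
m=(abs(W[...,0]-P[0])<.04)&(abs(W[...,1]-P[1])<.05)&(W[...,2]>.06)&(W[...,2]<.25)&(d>0)
for z in np.arange(.06,.2,.008):
  k=m&(abs(W[...,2]-z)<.004)
  if k.sum():print(round(z,3),k.sum(),W[k].min(0).round(3),W[k].max(0).round(3))
# lip depth points
h=cv2.cvtColor(b,cv2.COLOR_RGB2HSV);q=cv2.inRange(h,(22,120,60),(35,255,255));q=(q>0)&(d>0)
for (x0,x1,y0,y1) in((290,336,225,265),(320,372,285,330),(240,272,200,232)):
  k=q.copy();k[:y0]=0;k[y1:]=0;k[:,:x0]=0;k[:,x1:]=0;print('lip',k.sum(),np.percentile(W[k],[3,50,97],axis=0).round(3).tolist())
o=b[130:310,200:440,::-1].copy();cv2.circle(o,(int(uv[0]-200),int(uv[1]-130)),1,(255,0,255),-1)
cv2.imwrite('pics/m2.png',cv2.resize(o,None,fx=3,fy=3))"
```

```text
time: 7.8
position: [0.5993, -0.0286, 0.1159]
tool_rot: [3.137, 0.145, 0.005]
ft_force: [0.1, 0.1, -1.1]
grip_width: 0.007
[ 0.5983504  -0.02867842  0.11447377]
tcp px [298.23806203 220.82204603   1.        ]
0.14 41 [ 0.586 -0.04   0.136] [ 0.612 -0.016  0.144]
0.148 44 [ 0.589 -0.037  0.144] [ 0.612 -0.017  0.152]
0.156 38 [ 0.59  -0.039  0.152] [ 0.613 -0.017  0.16 ]
0.164 42 [ 0.588 -0.038  0.16 ] [ 0.613 -0.016  0.168]
0.172 45 [ 0.589 -0.04   0.168] [ 0.614 -0.014  0.176]
0.18 44 [ 0.589 -0.038  0.176] [ 0.613 -0.013  0.184]
0.188 28 [ 0.586 -0.042  0.184] [ 0.613 -0.011  0.191]
0.196 9 [ 0.604 -0.014  0.192] [ 0.611 -0.01   0.196]
lip 341 [[0.563, -0.074, 0.018], [0.568, -0.025, 0.034], [0.574, 0.019, 0.05]]
lip 496 [[0.626, 0.139, 0.018], [0.631, 0.188, 0.035], [0.636, 0.233, 0.051]]
lip 234 [[0.602, -0.257, 0.018], [0.604, -0.209, 0.035], [0.607, -0.165, 0.051]]
```

View pics/m2.png

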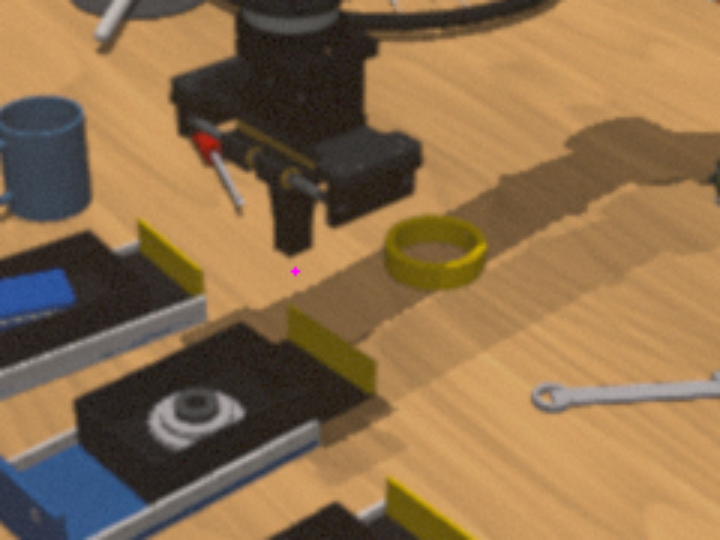

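The picture and depth agree: the real fingertip is at z ≈ 0.136 while the reported TCP is 0.115. The tip therefore sits about 20 mm behind the reported TCP, so it skimmed over the lip and touched the top of the box wall. x and y agree. From here I'll work with tip z = reported z + 0.02. I'll back off in front of the lip and go lower.

```bash
python3 -m jog '[[[0,-0.4,0,0,0],[0,-0.5,0,0,0],[0,-0.5,0,0,0],[0,-0.3,0,0,0],[0,0,0,0,0],[0,0,0,0,0]]]' && python3 -m jog '[[[0,0,0,0.5,0],[0,0,0,0.5,0],[0,0,0,0.5,0],[0,0,0,0.5,0],[0,0,0,0.3,0],[0,0,0,0.2,0],[0,0,0,0,0],[0,0,0,0,0]]]' && python3 -m jog '[[[0,0.1,0,0,0],[0,0.15,0,0,0],[0,0.15,0,0,0],[0,0.1,0,0,0],[0,0.1,0,0,0],[0,0.1,0,0,0],[0,0.1,0,0,0]]]'
python3 -c "
from h import *;to(.60,-.028,.013,5.2)
b,d=eyes.get_image('scene');report('scene',b)"
```

```text
time: 8.6
position: [0.5309, -0.0349, 0.1139]
tool_rot: [-3.138, -0.146, -0.001]
ft_force: [0.1, 0.8, 0.5]
grip_width: 0.011
time: 9.6
position: [0.531, -0.0349, 0.0146]
tool_rot: [3.138, 0.145, 0.002]
ft_force: [-0.2, 0.3, 0.2]
grip_width: 0.006
time: 10.48
position: [0.5619, -0.0319, 0.0137]
tool_rot: [3.138, 0.146, -0.002]
ft_force: [-3.0, -0.3, 1.0]
grip_width: 0.003
t 10.47 pos [ 0.5619 -0.0319  0.0137] yaw 5.31 F [-3.  -0.3  1. ] units [ 0.96 -0.01  0.02] turn 0.02 tilt [-0.001 -0.    -1.   ]
scene [246 203  22  25 236] [[240.8000030517578, 209.3000030517578], [246.60000610351562, 202.3000030517578], [270.79998779296875, 222.5], [265.0, 229.5]] [[0.631, -0.24], [0.602, -0.261], [0.601, -0.144], [0.629, -0.126]]
scene [333 202  29  24 326] [[331.5, 205.1999969482422], [346.6000061035156, 191.89999389648438], [366.6000061035156, 214.39999389648438], [351.5, 227.8000030517578]] [[0.431, -0.124], [0.356, -0.156], [0.387, -0.039], [0.455, -0.013]]
scene [292 233  30  31 373] [[287.3999938964844, 241.0], [293.70001220703125, 232.0], [326.20001220703125, 254.60000610351562], [319.8999938964844, 263.6000061035156]] [[0.611, -0.055], [0.579, -0.078], [0.57, 0.038], [0.601, 0.057]]
scene [329 289  36  36 489] [[322.8999938964844, 297.20001220703125], [329.79998779296875, 287.8999938964844], [367.8999938964844, 316.3999938964844], [361.0, 325.70001220703125]] [[0.661, 0.15], [0.632, 0.135], [0.624, 0.245], [0.651, 0.257]]
```

Contact now: 3 N, and the lip is moving with the finger. Carrying on slowly.

```bash
python3 -m jog '[[[0,0.12,0,0,0],[0,0.12,0,0,0],[0,0.12,0,0,0],[0,0.12,0,0,0],[0,0.12,0,0,0],[0,0.12,0,0,0],[0,0.12,0,0,0],[0,0.12,0,0,0],[0,0.1,0,0,0]]]' && python3 -m jog '[[[0,0.05,0,0,0],[0,0.05,0,0,0],[0,0.05,0,0,0]]]' && python3 -m jog '[[[0,0.05,0,0,0],[0,0.05,0,0,0]]]'
```

```text
time: 11.65
position: [0.6047, -0.028, 0.0139]
tool_rot: [-3.138, -0.145, 0.0]
ft_force: [-2.3, 0.0, -1.1]
grip_width: 0.004
time: 12.02
position: [0.6105, -0.0275, 0.014]
tool_rot: [3.138, 0.145, 0.0]
ft_force: [-2.0, 0.2, -2.0]
grip_width: 0.006
time: 12.28
position: [0.6105, -0.0275, 0.0139]
tool_rot: [3.137, 0.145, -0.014]
ft_force: [-15.1, -1.0, 9.4]
grip_width: 0.002
```

The tray hit its stop: x stalled at 0.6105 and the force rose to 15 N, close to the predicted home position. Backing off and lifting, then measuring again.

```bash
python3 -m jog '[[[0,-0.2,0,0,0],[0,-0.4,0,0,0],[0,-0.3,0,0,0],[0,0,0,-0.5,0],[0,0,0,-0.7,0],[0,0,0,-0.7,0],[0,0,0,-0.6,0],[0,0,0,-0.4,0],[0,0,0,0,0]]]'
python3 -c "
from h import *
def deproj(n):
    b,d=eyes.get_image(n);c=eyes.camera_params(n);T=np.array(c['pose']);K=c['camera_matrix']
    vv,uu=np.mgrid[:480,:640];W=(np.stack([(uu-K[0,2])/K[0,0],(vv-K[1,2])/K[1,1],np.ones_like(uu)],-1)*d[...,None])@T[:3,:3].T+T[:3,3]
    return b,d,W
b,d,W=deproj('scene')
h=cv2.cvtColor(b,cv2.COLOR_RGB2HSV)
q=(cv2.inRange(h,(22,120,60),(35,255,255))>0)&(W[...,2]>.012)&(W[...,0]>.55)&(d>0)
for y0,y1 in((-.29,-.13),(-.1,.05),(.1,.27)):
  k=q&(W[...,1]>y0)&(W[...,1]<y1);X=W[k];print('lip',k.sum(),np.median(X,0).round(4),'slope',np.degrees(np.arctan(-np.polyfit(X[:,1],X[:,0],1)[0])).round(2),'y',np.percentile(X[:,1],[2,98]).round(3))
for nm,lo,hi in(('orange',(5,170,90),(18,255,255)),('green',(55,120,30),(85,255,255))):
  k=(cv2.inRange(h,lo,hi)>0)&(d>0)&(W[...,2]>.02)&(W[...,0]>.5)&(W[...,0]<.85)&(W[...,1]<.4);print(nm,k.sum(),np.percentile(W[k],[3,50,97],axis=0).round(3).tolist())
to(.6545,.1865,.12,4.3)
cv2.imwrite('pics/m3.png',cv2.resize(b[180:390,150:430,::-1],None,fx=2.5,fy=2.5))"
```

```text
time: 13.4
position: [0.5801, -0.0304, 0.132]
tool_rot: [3.137, 0.145, 0.006]
ft_force: [0.6, -0.4, -0.1]
grip_width: 0.004
lip 229 [ 0.6043 -0.2083  0.0355] slope 0.37 y [-0.258 -0.164]
lip 368 [ 0.6276 -0.0203  0.0367] slope 5.83 y [-0.07   0.026]
lip 489 [0.631  0.1873 0.0358] slope 5.24 y [0.138 0.234]
orange 521 [[0.741, 0.177, 0.022], [0.762, 0.197, 0.055], [0.773, 0.366, 0.079]]
green 338 [[0.622, 0.317, 0.022], [0.637, 0.332, 0.046], [0.645, 0.341, 0.06]]
t 13.45 pos [ 0.579  -0.0305  0.1305] yaw 5.31 F [-0.6  0.  -0.2] units [ 2.38 -5.23  0.26] turn 0.2 tilt [ 0.001 -0.    -1.   ]
```

View pics/m3.png

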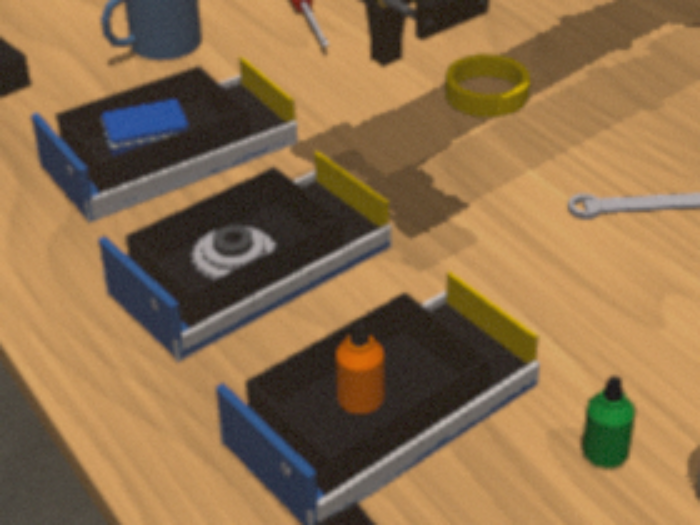

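The picture shows the cog tray home, with its lip at (352,187) level with the runner end, like its neighbours. The orange bottle is upright at (360,373). Now to above the oil tray's pocket.

```bash
python3 -m jog '[[[0,0.24,-0.53,0,0],[0,0.24,-0.53,0,0],[0,0.24,-0.53,0,0],[0,0.24,-0.53,0,0],[0,0.24,-0.53,0,0],[0,0.24,-0.53,0,0],[0,0.24,-0.53,0,0],[0,0.24,-0.53,0,0],[0,0.22,-0.53,0,0],[0,0.22,-0.53,0,0]]]' && python3 -m jog '[[[0,0,0,0,0],[0,0,0,0,0]]]'
python3 -c "
from h import *;to(.6535,.189,.013,5.2)"
```

```text
time: 14.7
position: [0.6523, 0.1898, 0.1281]
tool_rot: [3.138, 0.146, -0.004]
ft_force: [-0.2, 0.1, 1.0]
grip_width: 0.007
time: 14.95
position: [0.6525, 0.1881, 0.1288]
tool_rot: [3.137, 0.145, -0.003]
ft_force: [-0.1, 0.3, -0.9]
grip_width: 0.003
t 14.95 pos [0.6525 0.1881 0.1288] yaw 5.28 F [-0.1  0.3 -0.9] units [ 0.03 -0.02  2.9 ] turn 0.02 tilt [-0.002 -0.001 -1.   ]
```

```bash
python3 -m jog '[[[0,0,0,0.5,0],[0,0,0,0.6,0],[0,0,0,0.6,0],[0,0,0,0.5,0],[0,0,0,0.4,0],[0,0,0,0.2,0],[0,0,0,0.1,0],[0,0,0,0,0],[0,0,0,0,0]]]' && python3 -m jog '[[[0,-0.06,0,0,0],[0,-0.06,0,0,0],[0,-0.05,0,0,0],[0,-0.05,0,0,0],[0,-0.05,0,0,0],[0,-0.05,0,0,0],[0,-0.05,0,0,0],[0,-0.05,0,0,0],[0,-0.05,0,0,0],[0,-0.05,0,0,0]]]'
python3 -c "
from h import *;to(.6535,.189,.013,5.2)
b,d=eyes.get_image('scene');report('scene',b)"
```

```text
time: 16.08
position: [0.6535, 0.1897, 0.0147]
tool_rot: [-3.138, -0.146, -0.002]
ft_force: [0.3, 0.0, 0.8]
grip_width: 0.002
time: 17.32
position: [0.6322, 0.1875, 0.014]
tool_rot: [3.138, 0.145, 0.0]
ft_force: [2.4, 0.9, -0.9]
grip_width: 0.004
t 17.32 pos [0.6322 0.1875 0.014 ] yaw 5.31 F [ 2.4  0.9 -0.9] units [0.53 0.01 0.02] turn 0.02 tilt [ 0. -0. -1.]
scene [246 203  22  26 231] [[241.1999969482422, 208.39999389648438], [247.10000610351562, 201.8000030517578], [270.1000061035156, 222.5], [264.20001220703125, 229.10000610351562]] [[0.628, -0.243], [0.6, -0.263], [0.603, -0.145], [0.629, -0.128]]
scene [276 241  29  30 345] [[270.29998779296875, 249.39999389648438], [276.5, 240.1999969482422], [308.6000061035156, 262.20001220703125], [302.3999938964844, 271.3999938964844]] [[0.661, -0.05], [0.63, -0.072], [0.618, 0.039], [0.647, 0.058]]
scene [332 287   7  17  85] [[332.0, 287.0], [338.0, 287.0], [338.0, 303.0], [332.0, 303.0]] [[0.627, 0.135], [0.617, 0.142], [0.647, 0.181], [0.657, 0.174]]
scene [348 301  20  23 230] [[346.29998779296875, 310.29998779296875], [353.1000061035156, 300.8999938964844], [372.20001220703125, 314.79998779296875], [365.3999938964844, 324.20001220703125]] [[0.647, 0.207], [0.619, 0.194], [0.614, 0.246], [0.641, 0.258]]
```

Hooked: the lip follows at 2.4 N. About 110 mm remain.

```bash
python3 -m jog '[[[0,-0.07,0,0,0],[0,-0.09,0,0,0],[0,-0.1,0,0,0],[0,-0.1,0,0,0],[0,-0.1,0,0,0],[0,-0.1,0,0,0],[0,-0.1,0,0,0],[0,-0.1,0,0,0],[0,-0.1,0,0,0],[0,-0.1,0,0,0]]]' && python3 -m jog '[[[0,-0.1,0,0,0],[0,-0.1,0,0,0],[0,-0.1,0,0,0],[0,-0.1,0,0,0],[0,-0.1,0,0,0],[0,-0.1,0,0,0],[0,-0.1,0,0,0],[0,-0.1,0,0,0],[0,-0.1,0,0,0],[0,-0.1,0,0,0]]]' && python3 -m jog '[[[0,-0.1,0,0,0],[0,-0.1,0,0,0],[0,-0.1,0,0,0],[0,-0.08,0,0,0],[0,-0.07,0,0,0],[0,-0.06,0,0,0]]]'
```

```text
time: 18.62
position: [0.5937, 0.184, 0.0139]
tool_rot: [-3.138, -0.146, -0.0]
ft_force: [1.5, 1.0, -0.6]
grip_width: 0.002
time: 19.88
position: [0.5539, 0.1803, 0.014]
tool_rot: [-3.138, -0.145, -0.0]
ft_force: [1.6, 1.3, -1.1]
grip_width: 0.006
time: 20.62
position: [0.5337, 0.1783, 0.014]
tool_rot: [3.138, 0.145, 0.0]
ft_force: [2.8, 1.3, 0.6]
grip_width: 0.009
```

```bash
python3 -m jog '[[[0,-0.05,0,0,0],[0,-0.05,0,0,0],[0,-0.05,0,0,0],[0,-0.05,0,0,0],[0,-0.05,0,0,0]]]' && python3 -m jog '[[[0,-0.05,0,0,0],[0,-0.05,0,0,0]]]'&& python3 -m jog '[[[0,-0.04,0,0,0]]]'
```

```text
time: 21.25
position: [0.5238, 0.1774, 0.0139]
tool_rot: [3.138, 0.146, 0.0]
ft_force: [2.0, 1.3, 0.7]
grip_width: 0.003
time: 21.5
position: [0.5221, 0.1773, 0.0141]
tool_rot: [-3.137, -0.145, -0.008]
ft_force: [10.3, 3.5, -7.2]
grip_width: 0.003
time: 21.62
position: [0.5221, 0.1773, 0.0142]
tool_rot: [-3.136, -0.145, -0.012]
ft_force: [13.5, 4.1, -10.0]
grip_width: 0.003
```

The stop is reached: stalled at 0.522 with force rising to 13.5 N. Now easing off to the middle of the pocket, lifting out, and checking.

```bash
python3 -m jog '[[[0,0.1,0,0,0],[0,0.15,0,0,0],[0,0.12,0,0,0],[0,0,0,0,0],[0,0,0,-0.3,0],[0,0,0,-0.6,0],[0,0,0,-0.7,0],[0,0,0,-0.7,0],[0,0,0,-0.6,0],[0,0,0,-0.4,0]]]' && python3 -m jog '[[[0,-0.3,0,-0.5,0],[0,-0.5,0,-0.4,0],[0,-0.3,0,0,0],[0,0,0,0,0]]]'
python3 -c "
from h import *
n='scene';b,d=eyes.get_image(n);c=eyes.camera_params(n);T=np.array(c['pose']);K=c['camera_matrix']
vv,uu=np.mgrid[:480,:640];W=(np.stack([(uu-K[0,2])/K[0,0],(vv-K[1,2])/K[1,1],np.ones_like(uu)],-1)*d[...,None])@T[:3,:3].T+T[:3,3]
h=cv2.cvtColor(b,cv2.COLOR_RGB2HSV)
q=(cv2.inRange(h,(22,120,60),(35,255,255))>0)&(W[...,2]>.012)&(W[...,2]<.06)&(W[...,0]>.48)&(d>0)
for y0,y1 in((-.29,-.13),(-.1,.05),(.1,.27)):
  k=q&(W[...,1]>y0)&(W[...,1]<y1);print('lip',k.sum(),np.median(W[k],0).round(4))
to(.5,.18,.2,5.2)
a,_=eyes.get_image('top')
cv2.imwrite('pics/m4.png',np.hstack([cv2.resize(b[180:390,190:400,::-1],(400,400)),cv2.resize(a[100:320,190:450,::-1],(400,400))]))"
```

```text
time: 22.88
position: [0.5333, 0.1786, 0.148]
tool_rot: [3.138, 0.146, 0.003]
ft_force: [0.5, -0.3, -0.5]
grip_width: 0.007
time: 23.38
position: [0.4884, 0.1739, 0.1815]
tool_rot: [3.137, 0.146, -0.0]
ft_force: [-0.7, 0.5, 0.0]
grip_width: 0.008
lip 228 [ 0.6043 -0.2099  0.0363]
lip 346 [ 0.6275 -0.0194  0.0355]
lip 499 [0.5114 0.1778 0.0344]
t 23.43 pos [0.4889 0.1738 0.1813] yaw 5.3 F [ 0.1  0.2 -0.8] units [ 0.29 -0.13 -0.47] turn 0.02 tilt [-0.    -0.001 -1.   ]
```

View pics/m4.png

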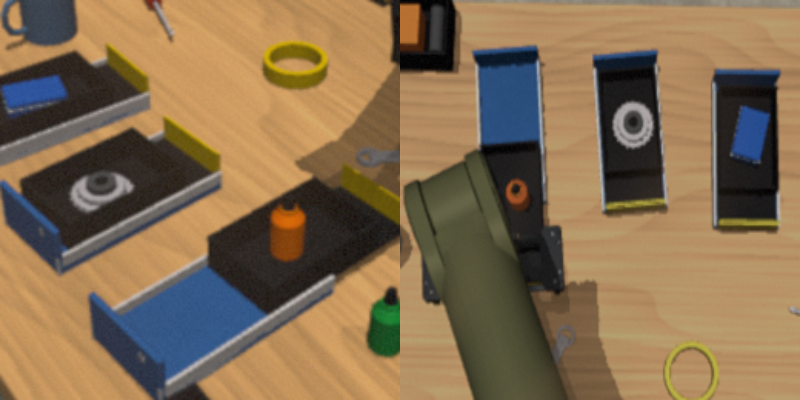

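The left half shows the oil tray fully out with the bottle upright at (287,232). The cog tray's lip at (192,145) is home, and the patch tray is unmoved. The oil lip moved 0.120 m, and the robot is clear of everything. Handing in.

```bash
python3 -c "
from bench import job;print(job.close_job())"
```

```text
the job is handed in; nothing more can be done
None
```

The job is done and handed in at about 23.5 s: the cog tray is fully home, and only the oil tray stands open, drawn right out to its stop.

**Cog tray:** I pushed it from the front of its lip until it stalled, with the measured force rising to 15 N. Its lip stayed at x = 0.6275 afterwards, level with the end of its runner.

**Oil tray:** I hooked the shut fingertips behind the lip and drew it slowly until it stalled at 13.5 N. The lip moved from (0.631, 0.187) to (0.511, 0.178), which is 0.120 m.

**Last checks:** The orange bottle is standing and the patch tray's lip is unchanged at x = 0.604. The last picture shows the cogs and patch kit still lying in their trays. The tool was clear at about z = 0.18 with near-zero force. I did not measure the other bench items individually, but nothing came near them and they looked undisturbed where in view.

**What went wrong:** On the first push the fingertip passed over the cog lip and pressed lightly (about 2 N) on the top of that tray's box wall, moving the tray home by about 9 mm. The real tip sat about 20 mm higher than the reported tool position. I measured this from the depth image, corrected for it, and made the rest of the push on the lip as planned.

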